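Show the inspection camera the back of a clamped board with a hand mirror

ROBOT

A 6-joint arm with a two-finger parallel gripper is mounted at the origin on the work surface. World frame = base frame: x ahead of the robot, y to its left, z up, the work surface at z = 0. Lengths are in m, angles in rad, forces in N, time in s.
With the tool pointing down it reaches from about 0.275 to 1 m from the base axis. Payload 8.4 kg.
Tool frame: the origin (TCP) lies between the finger pads; the fingertips stand 17 mm ahead of it and the grasp point (between the pads) lies 2 mm behind it (arm.tip_reach is the distance from the TCP to the fingertips, in m); z points along the fingers, y is the line along which they close (so a half turn about z gives the same grasp; the last joint's range is limited). The gripper opens to 85 mm and grips with 20 to 120 N. Pads are 22 mm wide; open, the fingers measure 114 mm over their backs; the gripper's body (76 mm by 85 mm) begins 54 mm behind the grasp point. The pads swing forward as they close: fully open they stand 13 mm farther back than shut.
Start: joints at [-1.25, 0.353, 1.633, -0, 1.155, -0.002], TCP at [0.198, -0.593, 0.248] pointing down, gripper open.
Joint ranges: [-2.63, 2.63], [-0.92, 2.1], [0.06, 2.66], [-1.3, 4.44], [0, 2.69], [-3.02, 3.02]. Speed limits (rad/s): [2.22, 2.22, 2.79, 3.14, 3.14, 3.14].

INTERFACE

Orientations are given as a unit quaternion [x, y, z, w].
In Python, from cell import arm gives the robot as it stands.
- The arm moves only by the tool play_rows, never from a script. Its argument "rows" is a list of rows, each a list of 7 numbers: the opening in per cent of the stroke, from 0 (shut) to 100 (fully open), then the shift along the tool's x, y, z in mm, then the turn, a rotation vector about the tool's x, y, z in degrees. In form: [[grip, tx, ty, tz, ax, ay, az], ...]. A call has exactly 8 rows; each row shifts and turns the commanded pose from where the row before left it, along the tool's axes as they then stand; what a row does not reach is not made up. A row lasts 1/12 s, in which the tool goes at most 41.7 mm and 7.16 degrees, less where a joint would pass 70% of its speed; a pose out of reach is approached as far as the arm can. A call is refused whole if a number of a shift passes 41.7 or a number of a turn 7.16, either way. A call with a gripper value outside its range is refused whole. The fingers move at their own pace and stop on an object; "newtons" is the grip in N (left out, the last holds). Time passes only in rows, so rows that do not move let the fingers close, or fill a call up. It gives the time, the measured TCP pose, the force, the opening and the grip force at its end, in the units of the state.
- arm.observe(): the state, without advancing time (a new reading comes with each control period).
- arm.capture(name): name is "side" or "top"; returns (picture, depth): 480x640x3 uint8, red, green, blue; 480x640 float32, m along the optical axis (not along the pixel's ray), 0 where there is no reading.
- arm.camera_params(name): a dict with "mtx" (3x3 intrinsics, pixels), "D" ([k1, k2, p1, p2, k3] as OpenCV has them; the pictures are not rectified), "world_from_camera" (4x4, takes a point from camera to world coordinates). Camera axes: x right, y up, looking along -z (the intrinsics and any distortion apply to the point x, -y, -z); pixel columns grow to the right and rows downward; lengths in m; the calibration is good to about 2 mm. A picture is of the moment at which its call begins. camera_params takes no time and is no camera call.
- arm.close_job(): hands the job in; it is judged then, once.
The state is a dict: "clock": time; "joint_pos": joint angles; "dq": joint speeds; "tau": joint torques, N m; "eef_pos": TCP position; "eef_rot": TCP orientation; "contact_force": force on the tool from outside, world axes, zero at the start; "wrist_torque": the same for the moment, N m; "opening": finger opening in m; "finger_force": force on a finger pad.
Only numpy, scipy, OpenCV 4.12 (cv2) and the standard library are available. Lean on these libraries where they do the work, as an engineer would, in place of code of your own. Each camera call takes 0.05 s, during which the arm holds its last target. There are 200 camera calls.

TASK

Pull open the top drawer of the low drawer unit, take out the inspection mirror by its handle, and hold its glass at the spot behind the clamped board where the inspection camera is aimed, angled so that the camera sees the round ringed pad on the back of the board in the middle of the mirror. Finish while still holding the mirror steady at that angle, in the gripper alone. Do not knock the board or the camera stand, and leave the small things lying on the bench where they are.

Things in the scene. Friction and masses are not known exactly. Their poses are not given: they have to be found in the camera images.
- cabinet: low grey drawer unit with two white drawers one above the other, 240 deep (x) x 300 wide (y) x 130 mm tall, fixed. Origin: centre of its underside; its front (x = -120 mm) faces its own -x, to the robot; each drawer has a bar handle. In the top drawer: floor 75, side walls to 108, front panel to 118 mm above the bench; inside 258 mm wide, starting 21 mm behind the panel's front face
- cabinet_drawer0 (a joint): opening of the TOP drawer in m: 0 shut, grows as it slides out along the unit's -x, stop at 0.166; about 1 N of friction, stays where it is left; may start up to 15 mm open. The unit's top covers all that lies behind x = -105 mm of the unit. A screwdriver lies across the drawer some 90 mm behind the mirror; not needed
- cabinet_drawer0_handle (a point): middle of the top drawer's bar handle: a round steel bar of 11 mm diameter and 120 mm length along the unit's y, 35 mm out from the drawer's front (29 mm of clear space behind the bar for a finger), 95 mm above the bench, 34 mm below the unit's top; two thin posts 51 mm either side of the middle join it to the front. It moves with the drawer; the axes of this point are those of the unit
- mirror: inspection mirror, 210 mm long, 110 g, lying glass up across the top drawer's floor: handle parallel to the drawer front within 0.2 rad, head to the unit's -y side, 46 to 81 mm behind the inside of the front. Origin: underside of the black handle at its middle (handle 100 long, 14 wide, 12 mm thick); x runs along it towards the head, z out of the glass. Balances at about x = 32 mm
- mirror_face (a point): centre of the mirror glass (44 mm diameter, in a round steel head of 50 mm diameter and 6 mm thickness, rigid on a thin neck): x = 135, y = 0, z = 9.5 mm in the mirror's frame; its axes are those of mirror (z straight out of the glass)
- stand: inspection stand, fixed: base plate 200 x 250 x 12 mm (x -100..100, y -160..90), a vice with 110 mm wide jaws (within 20 mm of x = 0, tops at z = 60) that holds the board upright, a 397 mm tall column at x -43, y -120 whose boom (z 350) carries a slender camera. Origin: on the bench under the jaws' middle; x points away from the robot, out of the board's back; its +y side is free for the hand
- lens (a point): centre of the camera's lens, a dark disc of 24 mm diameter in a 50 mm wide ring light, at x = -17, y = 0, z = 274 mm of the stand; the camera looks straight from here to aim (210 mm away); the camera body (40 mm thick) extends 135 mm up and back from here along that same line. Same axes as the stand
- aim (a point): spot in the air behind the board where the camera is aimed and in focus: x 50, y 0, z 75 mm of the stand, 48 mm from the board's back face. The centre of the mirror glass belongs here. The pad shows in the mirror's middle when the glass's normal halves the angle between the directions from here to the lens and to the pad. Axes of the stand
- board: green circuit board, 80 wide (y) x 95 tall (z) x 3 mm, clamped upright in the vice jaws, its lower edge 40 mm and its top edge 135 mm above the bench; it is clamped up to 25 mm to either side of the jaws' middle (along the stand's y). Origin: middle of its lower edge; x points out of its back (solder) side. Same directions as the stand
- mark (a point): centre of the round pad on the back of the board: a bare metal ring of 14 mm diameter with a dot in it, on the board's middle line, 72 mm above its lower edge (112 mm above the bench); x points out of the board's back. The camera cannot see it directly, for it looks over the board's top edge from the other side
- solder_reel: reel of solder standing on its flange, 54 mm diameter, 36 mm tall; origin under its middle; not needed
- flux_bottle: small amber bottle, 48 mm diameter, 100 mm tall; origin under its middle; not needed
- parts_dish: flat white dish, 85 x 110 x 18 mm; origin under its middle; not needed
- tape_roll: roll of amber tape lying flat, 72 mm diameter, 19 mm tall; origin under its middle; not needed
- tweezers: steel tweezers lying flat, 145 mm long, 10 mm tall; origin under the middle; not needed
- cutters: small side cutters with black grips lying flat, 130 mm long, 14 mm tall; origin under the middle; not needed

How it is judged:
On the way, in this order (a step that is already met when the one before it is completed fails the run):
1. the top drawer is pulled open by at least 60 mm (value of joint cabinet_drawer0 above 0.06 m), for 0.2 s.
2. the mirror is lifted clear of the drawer in the gripper (height (world z) of each of mirror, mirror_face above 0.13 m and contact force between the fingers and mirror above 3 N), for 0.2 s.
At the end, for the whole second after the job is handed in: the gripper alone holds the mirror by its handle, still (20 mm/s), clear of stand, board and drawer unit; the glass faces lens and pad, its centre within 18 mm of the aim spot; the reflected sight line from lens to pad meets it within 13 mm of its centre (about 6 degrees of tilt) (distance between mirror_face and aim below 0.018 m and z of lens in the frame of mirror_face above 0.12 m and z of mark in the frame of mirror_face above 0.02 m and ((x of lens in the frame of mirror_face between -0.11 and -0.0825 m and x of mark in the frame of mirror_face between 0.01187 and 0.04563 m) or (x of lens in the frame of mirror_face between -0.0825 and -0.055 m and x of mark in the frame of mirror_face between 0.00365 and 0.03742 m) or (x of lens in the frame of mirror_face between -0.055 and -0.0275 m and x of mark in the frame of mirror_face between -0.00456 and 0.0292 m) or (x of lens in the frame of mirror_face between -0.0275 and -0 m and x of mark in the frame of mirror_face between -0.01278 and 0.02099 m) or (x of lens in the frame of mirror_face between -0 and 0.0275 m and x of mark in the frame of mirror_face between -0.02099 and 0.01278 m) or (x of lens in the frame of mirror_face between 0.0275 and 0.055 m and x of mark in the frame of mirror_face between -0.0292 and 0.00456 m) or (x of lens in the frame of mirror_face between 0.055 and 0.0825 m and x of mark in the frame of mirror_face between -0.03742 and -0.00365 m) or (x of lens in the frame of mirror_face between 0.0825 and 0.11 m and x of mark in the frame of mirror_face between -0.04563 and -0.01187 m)) and ((y of lens in the frame of mirror_face between -0.11 and -0.0825 m and y of mark in the frame of mirror_face between 0.01187 and 0.04563 m) or (y of lens in the frame of mirror_face between -0.0825 and -0.055 m and y of mark in the frame of mirror_face between 0.00365 and 0.03742 m) or (y of lens in the frame of mirror_face between -0.055 and -0.0275 m and y of mark in the frame of mirror_face between -0.00456 and 0.0292 m) or (y of lens in the frame of mirror_face between -0.0275 and -0 m and y of mark in the frame of mirror_face between -0.01278 and 0.02099 m) or (y of lens in the frame of mirror_face between -0 and 0.0275 m and y of mark in the frame of mirror_face between -0.02099 and 0.01278 m) or (y of lens in the frame of mirror_face between 0.0275 and 0.055 m and y of mark in the frame of mirror_face between -0.0292 and 0.00456 m) or (y of lens in the frame of mirror_face between 0.055 and 0.0825 m and y of mark in the frame of mirror_face between -0.03742 and -0.00365 m) or (y of lens in the frame of mirror_face between 0.0825 and 0.11 m and y of mark in the frame of mirror_face between -0.04563 and -0.01187 m)) and x of the grasp point in the frame of mirror between -0.06 and 0.075 m and y of the grasp point in the frame of mirror between -0.02 and 0.02 m and contact force between the fingers and mirror above 3 N and contact force between mirror and stand below 0.2 N and contact force between mirror and board below 0.2 N and contact force between mirror and cabinet below 0.2 N and height (world z) of mirror above 0.025 m and linear speed of mirror below 0.02 m/s and angular speed of mirror below 0.15 rad/s); the arm keeps its last pose, push and grip.
It fails at once if the board or the inspection stand is knocked (more than 4 N) by the robot or the mirror (contact force between any of the arm, the fingers, mirror and stand above 4 N or contact force between any of the arm, the fingers, mirror and board above 4 N).
It fails at once if another thing on the bench is moved by more than 30 mm (distance of any of solder_reel, flux_bottle, parts_dish, tape_roll, tweezers, cutters from where it was at the start of the episode above 0.03 m).
It also fails if it takes over 50 s, if anything falls off the work surface, if the arm or the gripper's body presses on something with over 40 N, if the wrist force passes 120 N, or if a joint passes its speed limit or range.

## Working session

There is one attempt and no reset: what is moved stays moved. The work goes in short steps, Python scripts to look and compute and a tool call to move; the robot and the scene stay as the last step left them, time stands still between calls to the robot, and variables do not carry over. Pictures are saved under pics/ and viewed, at most 10 in all, crops included, and the job is handed in when it is done.

Besides the shell and the picture viewer there is one more tool, called after "Request:" as name(argument=value, ...) on one line, values as JSON. play_rows: Moves the arm, as the interface text tells. Its arguments: {"type":"object","properties":{"rows":{"type":"array"},"newtons":{"type":"number"}},"required":["rows"]}

```bash
ls; mkdir -p pics; python3 - <<'E'
from cell import arm
import cv2,numpy as np
np.set_printoptions(precision=4,suppress=True)
for n in("side","top"):
    p,d=arm.capture(n); cv2.imwrite(f"pics/{n}0.png",p[...,::-1]); np.save(f"pics/{n}0.npy",d)
    c=arm.camera_params(n); print(n,c["mtx"],c["D"],c["world_from_camera"])
print(arm.observe())
E
```

```text
pics
side [[466.5657   0.     317.6939]
 [  0.     466.5657 241.9848]
 [  0.       0.       1.    ]] [-0.0076  0.      0.      0.      0.    ] [[-0.8969  0.2906 -0.3333  0.292 ]
 [-0.4422 -0.5879  0.6774  0.6026]
 [ 0.0009  0.7549  0.6558  0.7413]
 [ 0.      0.      0.      1.    ]]
top [[592.2011   0.     312.8227]
 [  0.     592.2011 242.3695]
 [  0.       0.       1.    ]] [0.0112 0.     0.     0.     0.    ] [[-0.0198  0.9881 -0.1528  0.3694]
 [-0.9995 -0.0233 -0.0208  0.0041]
 [-0.0241  0.1523  0.988   1.4211]
 [ 0.      0.      0.      1.    ]]
{'clock': 0.1, 'joint_pos': array([-1.2504,  0.3536,  1.634 , -0.    ,  1.1552, -0.0024]), 'dq': array([-0.0019, -0.0017, -0.0013,  0.0023,  0.0013, -0.0003]), 'tau': array([  0.0018, -60.6355, -34.2821,   0.0002,   0.004 ,   0.    ]), 'eef_pos': array([ 0.1981, -0.5923,  0.2476]), 'eef_rot': array([ 0.987 ,  0.1607, -0.0001, -0.0006]), 'contact_force': array([0.0811, 0.1418, 0.1263]), 'wrist_torque': array([ 0.0432, -0.0243, -0.0148]), 'finger_force': 0.0, 'opening': 0.0856353663754533}
```

View pics/side0.png

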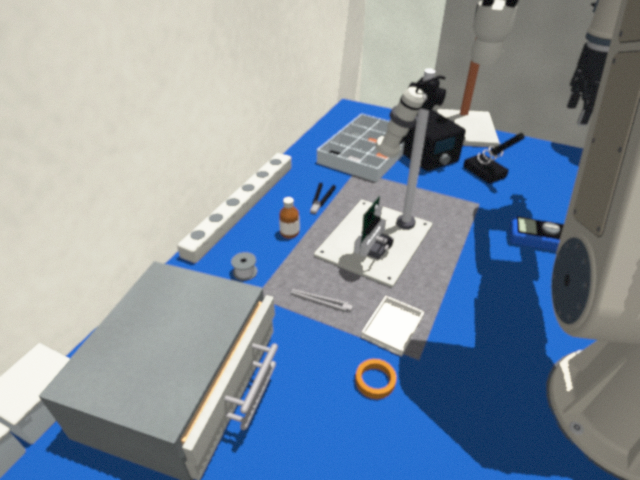

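View pics/top0.png

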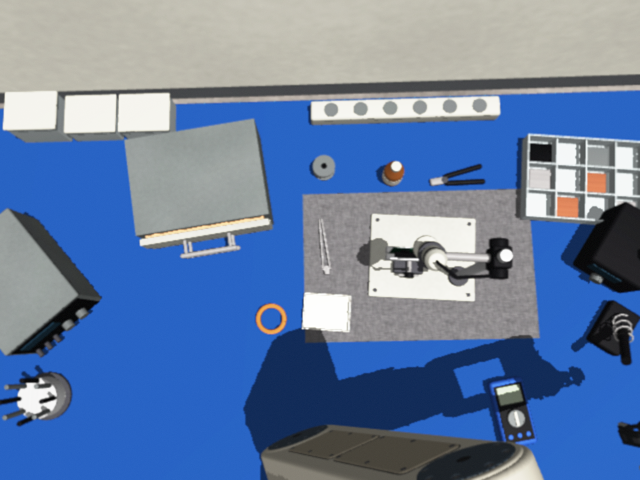

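The side view shows the drawer unit at lower left, with its bar handle at about (255,385) and the board at (370,220). The top view shows the unit's top at about (200,180), its handle at (211,245), the stand plate at (423,257), the tape at (271,319) and the dish at (326,312).

```bash
cat > h.py <<'E'
import cv2,numpy as np
from cell import arm
np.set_printoptions(precision=4,suppress=True)
def rays(n,uv):
    c=arm.camera_params(n); T=c["world_from_camera"]
    q=cv2.undistortPoints(np.asarray(uv,float).reshape(-1,1,2),c["mtx"],c["D"])[:,0]
    d=np.c_[q[:,0],-q[:,1],-np.ones(len(q))]
    return T[:3,3],d@T[:3,:3].T
def onplane(n,uv,p,nv):
    o,d=rays(n,uv); nv=np.asarray(nv,float); return o+d*(((np.asarray(p)-o)@nv)/(d@nv))[:,None]
def cloud(n,dep):
    v,u=np.mgrid[:480,:640]; o,d=rays(n,np.c_[u.ravel(),v.ravel()])
    return (o+d*dep.reshape(-1,1)).reshape(480,640,3)
def proj(n,P):
    c=arm.camera_params(n);T=c["world_from_camera"]; q=(np.asarray(P)-T[:3,3])@T[:3,:3]
    return cv2.projectPoints(np.c_[q[:,0],-q[:,1],-q[:,2]],np.zeros(3),np.zeros(3),c["mtx"],c["D"])[0][:,0]
E
python3 - <<'E'
from h import *
t=cv2.imread("pics/top0.png"); s=cv2.imread("pics/side0.png")
C=cloud("top",np.load("pics/top0.npy")); S=cloud("side",np.load("pics/side0.npy"))
u=np.arange(640)[None,:];v=np.arange(480)[:,None]
hsv=cv2.cvtColor(t,cv2.COLOR_BGR2HSV); hs=cv2.cvtColor(s,cv2.COLOR_BGR2HSV)
def big(m):
    m=cv2.morphologyEx(m.astype(np.uint8),cv2.MORPH_OPEN,np.ones((3,3)))
    return max(cv2.findContours(m,cv2.RETR_EXTERNAL,cv2.CHAIN_APPROX_NONE)[0],key=cv2.contourArea)[:,0].astype(float)
# cabinet top
m=(abs(C[...,2]-.13)<.008)&(u<290)&(u>110)&(v<260)&(hsv[...,1]<60)
print("depth z cab",np.median(C[140:190,170:230,2]),"bench",np.median(C[280:300,190:240,2]))
c=onplane("top",big(m),[0,0,.13],[0,0,1]); r=cv2.minAreaRect((c[:,:2]*1000).astype(np.float32)); print("cab",r,cv2.boxPoints(r))
m=(abs(C[...,2]-.012)<.008)&(hsv[...,1]<50)&(hsv[...,2]>150)&(u>360)&(u<485)&(v>205)&(v<310)
c=onplane("top",big(m),[0,0,.012],[0,0,1]); r=cv2.minAreaRect((c[:,:2]*1000).astype(np.float32)); print("plate",r,cv2.boxPoints(r))
# handle points
m=(abs(C[...,2]-.098)<.012)&(u>170)&(u<250)&(v>228)&(v<265); P=C[m]; print("handle",len(P),P.min(0),P.max(0),np.median(P,0))
for n,I,D in(("top",hsv,C),("side",hs,S)):
    g=(I[...,0]>50)&(I[...,0]<90)&(I[...,1]>80)&(u>350)&(u<450)&(v>180)&(v<300)
    print(n,"green",g.sum(), D[g].min(0),D[g].max(0),np.median(D[g],0)) if g.sum() else None
def blob(nm,lo,hi,box,z):
    x0,y0,x1,y1=box; m=cv2.inRange(hsv,lo,hi); k=np.zeros_like(m);k[y0:y1,x0:x1]=m[y0:y1,x0:x1]
    r=cv2.minAreaRect((onplane("top",big(k),[0,0,z],[0,0,1])[:,:2]*1000).astype(np.float32)); print(nm,r)
blob("tape",(5,120,100),(25,255,255),(245,295,295,345),.019)
blob("bottle",(3,120,60),(25,255,255),(375,150,410,195),.06)
blob("dish",(0,0,180),(180,50,255),(295,285,360,340),.018)
E
```

```text
depth z cab 0.12940809332165326 bench -0.0006490402487872027
cab ((725.859619140625, 293.06402587890625), (226.1875762939453, 299.06011962890625), 8.248191833496094) [[592.4839 424.8228]
 [635.3875 128.8561]
 [859.2354 161.3053]
 [816.3318 457.2719]]
plate ((604.12890625, -229.20904541015625), (248.089111328125, 83.68865203857422), 85.78072357177734) [[ 553.2716 -349.8388]
 [ 636.7334 -355.9961]
 [ 654.9862 -108.5793]
 [ 571.5244 -102.422 ]]
handle 567 [0.545  0.1766 0.086 ] [0.6111 0.3575 0.11  ] [0.5697 0.2744 0.099 ]
top green 50 [ 0.5471 -0.1887  0.0881] [ 0.5518 -0.1453  0.135 ] [ 0.5502 -0.1607  0.117 ]
side green 136 [ 0.292  -0.2163  0.067 ] [0.5519 0.6026 0.7413] [ 0.5493 -0.1689  0.1008]
tape ((407.3811950683594, 136.8760528564453), (68.41144561767578, 67.78028106689453), 89.2831039428711)
bottle ((739.7772216796875, -157.97251892089844), (42.20361328125, 30.870574951171875), 62.76715850830078)
dish ((420.2331237792969, 4.735595703125), (111.8324966430664, 88.14322662353516), 85.08646392822266)
```

```bash
python3 - <<'E'
import cv2,numpy as np
t=cv2.imread("pics/top0.png"); s=cv2.imread("pics/side0.png")
a=cv2.resize(s[150:300,310:440],None,fx=3,fy=3,interpolation=cv2.INTER_CUBIC); b=cv2.resize(t[200:315,360:490],None,fx=3,fy=3,interpolation=cv2.INTER_CUBIC)
o=np.zeros((450,790,3),np.uint8); o[:450,:390]=a; o[:345,400:790]=b; cv2.imwrite("pics/z1.png",o)
E
```

```text
(no output)
```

View pics/z1.png

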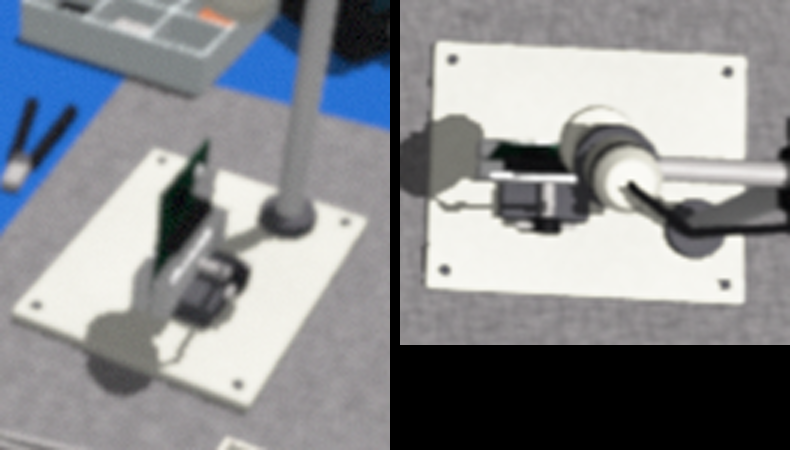

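```bash
python3 - <<'E'
from h import *
t=cv2.imread("pics/top0.png")
f=lambda x,y:[360+(x-400)/3,200+y/3]; g=lambda x,y:[310+x/3,150+y/3]
pc=onplane("top",[f(435,42),f(747,57),f(744,303),f(427,287)],[0,0,.012],[0,0,1]); print("plate top",pc)
ps=onplane("side",[g(15,317),g(160,150),g(368,220),g(247,408)],[0,0,.012],[0,0,1]); print("plate side (bl... )",ps)
for n,p in(("top",pc),("side",ps)):
    r=cv2.minAreaRect((p[:,:2]*1000).astype(np.float32)); print(n,r)
print("board top corner +y (top view)",onplane("top",[f(500,144)],[0,0,.135],[0,0,1]))
print("board side near/far top",onplane("side",[g(162,183),g(208,142)],[0,0,.135],[0,0,1]))
# green column extents in side view
s=cv2.imread("pics/side0.png").astype(int); m=(s[...,1]>s[...,2]+12)&(s[...,1]>s[...,0]+3); m[:190]=0;m[245:]=0;m[:,:355]=0;m[:,390:]=0
v,u=np.nonzero(m); print(len(u),u.min(),u.max(),v.min(),v.max(),[(a,v[u==a].min(),v[u==a].max()) for a in sorted(set(u))])
ti=t.astype(int); m=(ti[...,1]>ti[...,2]+8)&(ti[...,1]>ti[...,0]+2); m[:240]=0;m[262:]=0;m[:,:380]=0;m[:,:]&=(np.arange(640)<430)
v,u=np.nonzero(m); print(len(u),[(a,v[u==a].min(),v[u==a].max()) for a in sorted(set(u))])
E
```

```text
plate top [[ 0.6533 -0.11    0.012 ]
 [ 0.6348 -0.3589  0.012 ]
 [ 0.4386 -0.3445  0.012 ]
 [ 0.4563 -0.0968  0.012 ]]
plate side (bl... ) [[ 0.6469 -0.1048  0.012 ]
 [ 0.6291 -0.3572  0.012 ]
 [ 0.4363 -0.3419  0.012 ]
 [ 0.4549 -0.0924  0.012 ]]
top ((545.7111206054688, -227.2032470703125), (249.6174774169922, 197.41168212890625), 85.7935562133789)
side ((541.5606689453125, -224.22837829589844), (253.0414581298828, 193.35816955566406), 85.96220397949219)
board top corner +y (top view) [[ 0.5516 -0.1446  0.135 ]]
board side near/far top [[ 0.5559 -0.1587  0.135 ]
 [ 0.5441 -0.2206  0.135 ]]
134 362 378 198 239 [(np.int64(362), np.int64(238), np.int64(239)), (np.int64(363), np.int64(230), np.int64(237)), (np.int64(364), np.int64(220), np.int64(237)), (np.int64(365), np.int64(215), np.int64(235)), (np.int64(366), np.int64(214), np.int64(228)), (np.int64(367), np.int64(213), np.int64(227)), (np.int64(368), np.int64(212), np.int64(225)), (np.int64(369), np.int64(210), np.int64(224)), (np.int64(370), np.int64(209), np.int64(222)), (np.int64(371), np.int64(208), np.int64(211)), (np.int64(
[... 656 characters left out ...]
int64(398), np.int64(248), np.int64(251)), (np.int64(399), np.int64(248), np.int64(250)), (np.int64(400), np.int64(249), np.int64(250)), (np.int64(401), np.int64(249), np.int64(249)), (np.int64(402), np.int64(249), np.int64(249)), (np.int64(403), np.int64(249), np.int64(249)), (np.int64(404), np.int64(249), np.int64(249)), (np.int64(405), np.int64(249), np.int64(249)), (np.int64(406), np.int64(249), np.int64(249)), (np.int64(407), np.int64(249), np.int64(249)), (np.int64(408), np.int64(249), np.int64(249)), (np.int64(409), np.int64(249), np.int64(251)), (np.int64(410), np.int64(248), np.int64(251)), (np.int64(411), np.int64(248), np.int64(251)), (np.int64(412), np.int64(248), np.int64(249))]
```

```bash
cat >> h.py <<'E'
def Rz(a): c,s=np.cos(a),np.sin(a); return np.array([[c,-s,0],[s,c,0],[0,0,1]])
cR=Rz(np.radians(8.25)); cO=np.array([.7185,.2920,0])
sR=Rz(np.radians(-4.1)); sO=np.array([.5472,-.1916,0])
E
python3 - <<'E'
from h import *
C=cloud("top",np.load("pics/top0.npy")); S=cloud("side",np.load("pics/side0.npy"))
u=np.arange(640)[None,:];v=np.arange(480)[:,None]
for n,D in(("top",C),("side",S)):
    Q=(D-cO)@cR
    k=(abs(Q[...,1])<.045)&(Q[...,0]<-.135)&(Q[...,0]>-.19)&(Q[...,2]>.085)&(Q[...,2]<.11); P=Q[k]
    print(n,len(P),P.min(0),P.max(0),np.percentile(P,[5,50,95],axis=0))
    if n=="top":
        for w in(-.04,0,.04):
            q=P[abs(P[:,1]-w)<.01]; print(w,len(q),np.median(q,0))
    k=(abs(Q[...,1])<.12)&(Q[...,0]<-.108)&(Q[...,0]>-.145)&(Q[...,2]>.112)&(Q[...,2]<.124); P=Q[k]
    print("panel",len(P),np.percentile(P,[2,50,98],axis=0) if len(P) else 0)
m=(abs((C-cO)@cR-[-.155,0,.098])<[.03,.08,.012]).all(-1)
vv,uu=np.nonzero(m); print(uu.min(),uu.max(),vv.min(),vv.max())
p=onplane("side",[[362.3,225],[362.5,232],[379,197.5]],sO+sR@[-.001,0,0],sR[:,0]); print((p-sO)@sR)
E
```

```text
top 193 [-0.1666 -0.045   0.0898] [-0.1544  0.0445  0.1068] [[-0.1661 -0.0401  0.0939]
 [-0.1614 -0.0013  0.0988]
 [-0.1563  0.0397  0.1041]]
-0.04 34 [-0.161  -0.0372  0.0973]
0 47 [-0.1617 -0.0004  0.1007]
0.04 30 [-0.1611  0.0374  0.0982]
panel 689 [[-0.1262 -0.1153  0.1123]
 [-0.1188  0.0002  0.1168]
 [-0.1111  0.1156  0.122 ]]
side 360 [-0.1673 -0.0446  0.0947] [-0.1555  0.045   0.105 ] [[-0.1665 -0.0397  0.0974]
 [-0.1629  0.0026  0.101 ]
 [-0.1572  0.0408  0.1034]]
panel 1418 [[-0.1264 -0.1129  0.1128]
 [-0.1203  0.0216  0.1184]
 [-0.1119  0.1165  0.1208]]
171 240 230 258
[[-0.001   0.0534  0.1132]
 [-0.001   0.0491  0.0907]
 [-0.001  -0.0273  0.1357]]
```

```bash
cat >> h.py <<'E'
from scipy.spatial.transform import Rotation as Ro
def toolR(yaw): # tool down, tool x at yaw (deg)
    a=np.radians(yaw); x=np.array([np.cos(a),np.sin(a),0]); z=np.array([0,0,-1.]); return Ro.from_matrix(np.c_[x,np.cross(z,x),z])
def plan(wps,start=None):
    """wps: (pos,Rot,nrows); prints row numbers in tool axes, mm and deg"""
    o=arm.observe(); p,R=(o["eef_pos"],Ro.from_quat(o["eef_rot"])) if start is None else start
    for P,Q,n in wps:
        P=np.asarray(P,float); w=(R.inv()*Q).as_rotvec(); p0,R0=p,R; print("->",P)
        for i in range(1,n+1):
            q=p0+(P-p0)*i/n; t=np.round(R.inv().apply(q-p)*1000,1); a=np.round(np.degrees(w/n),2)
            p=p+R.apply(t/1000); R=R*Ro.from_rotvec(np.radians(a)); print([*t.tolist(),*a.tolist()])
E
python3 - <<'E'
from h import *
plan([((.30,-.26,.25),toolR(45),8),((.34,.03,.25),toolR(72),8),((.50,.262,.22),toolR(98.25),8)])
E
```

```text
-> [ 0.3  -0.26  0.25]
[25.3, -35.4, -0.3, -0.01, -0.0, -3.31]
[27.2, -33.8, -0.2, -0.01, -0.0, -3.31]
[29.2, -32.2, -0.3, -0.01, -0.0, -3.31]
[30.9, -30.5, -0.2, -0.01, -0.0, -3.31]
[32.7, -28.6, -0.3, -0.01, -0.0, -3.31]
[34.3, -26.7, -0.3, -0.01, -0.0, -3.31]
[35.8, -24.7, -0.3, -0.01, -0.0, -3.31]
[37.1, -22.6, -0.3, -0.01, -0.0, -3.31]
-> [0.34 0.03 0.25]
[29.2, -22.1, 0.0, 0.0, -0.0, -3.38]
[30.4, -20.4, 0.0, 0.0, -0.0, -3.38]
[31.5, -18.5, 0.0, 0.0, -0.0, -3.38]
[32.6, -16.6, 0.0, 0.0, -0.0, -3.38]
[33.5, -14.7, 0.0, 0.0, -0.0, -3.38]
[34.4, -12.7, 0.0, 0.0, -0.0, -3.38]
[35.0, -10.6, 0.0, 0.0, -0.0, -3.38]
[35.5, -8.5, 0.1, 0.0, -0.0, -3.38]
-> [0.5   0.262 0.22 ]
[33.8, 10.1, 3.8, 0.0, -0.0, -3.28]
[33.1, 11.9, 3.7, 0.0, -0.0, -3.28]
[32.4, 13.9, 3.8, 0.0, -0.0, -3.28]
[31.5, 15.7, 3.7, 0.0, -0.0, -3.28]
[30.6, 17.4, 3.8, 0.0, -0.0, -3.28]
[29.6, 19.2, 3.7, 0.0, -0.0, -3.28]
[28.4, 20.9, 3.8, 0.0, -0.0, -3.28]
[27.1, 22.4, 3.7, 0.0, -0.0, -3.28]
```

Request:
play_rows(rows=[[32, 24, -33, 0, 0, 0, -3.3], [32, 26, -32, 0, 0, 0, -3.3], [32, 28, -31, 0, 0, 0, -3.3], [32, 30, -29, 0, 0, 0, -3.3], [32, 31, -27, 0, 0, 0, -3.3], [32, 33, -25, 0, 0, 0, -3.3], [32, 34, -23, 0, 0, 0, -3.3], [32, 35, -21, 0, 0, 0, -3.3]], newtons=30)

```text
clock: 0.77
eef_pos: [0.297, -0.2762, 0.2481]
eef_rot: [0.924, 0.383, 0.0, -0.0]
contact_force: [0.9, 0.7, 1.1]
opening: 0.0272
finger_force: 0.0
```

Request:
play_rows(rows=[[32, 29, -22, 0, 0, 0, -3.4], [32, 30, -20, 0, 0, 0, -3.4], [32, 32, -18, 0, 0, 0, -3.4], [32, 33, -17, 0, 0, 0, -3.4], [32, 34, -15, 0, 0, 0, -3.4], [32, 34, -13, 0, 0, 0, -3.4], [32, 35, -10, 0, 0, 0, -3.4], [32, 36, -8, 0, 0, 0, -3.4]])

```text
clock: 1.43
eef_pos: [0.3381, 0.0137, 0.2484]
eef_rot: [0.808, 0.59, 0.0, 0.0]
contact_force: [-0.2, 0.0, 0.2]
opening: 0.027
finger_force: 0.0
```

```bash
python3 - <<'E'
from h import *
plan([((.50,.262,.22),toolR(98.25),8),(cO+cR@[-.1612,0,.19],toolR(98.25),4),(cO+cR@[-.1612,0,.097],toolR(98.25),4)])
E
```

```text
-> [0.5   0.262 0.22 ]
[35.7, 9.8, 3.6, 0.0, 0.0, -3.25]
[35.1, 11.8, 3.5, 0.0, 0.0, -3.25]
[34.4, 13.8, 3.6, 0.0, 0.0, -3.25]
[33.5, 15.8, 3.5, 0.0, 0.0, -3.25]
[32.7, 17.6, 3.6, 0.0, 0.0, -3.25]
[31.5, 19.4, 3.6, 0.0, 0.0, -3.25]
[30.4, 21.2, 3.5, 0.0, 0.0, -3.25]
[29.2, 22.8, 3.6, 0.0, 0.0, -3.25]
-> [0.559  0.2689 0.19  ]
[-0.4, 14.8, 7.5, 0.01, 0.0, 0.0]
[-0.5, 14.9, 7.5, 0.01, 0.0, 0.0]
[-0.4, 14.8, 7.5, 0.01, 0.0, 0.0]
[-0.4, 14.8, 7.5, 0.01, 0.0, 0.0]
-> [0.559  0.2689 0.097 ]
[-0.0, 0.0, 23.3, -0.0, 0.0, 0.0]
[-0.0, 0.0, 23.2, -0.0, 0.0, 0.0]
[-0.0, 0.0, 23.3, -0.0, 0.0, 0.0]
[-0.0, 0.1, 23.2, -0.0, 0.0, 0.0]
```

Request:
play_rows(rows=[[32, 35.7, 9.8, 3.6, 0, 0, -3.2], [32, 35.1, 11.8, 3.6, 0, 0, -3.2], [32, 34.4, 13.8, 3.6, 0, 0, -3.3], [32, 33.5, 15.8, 3.6, 0, 0, -3.3], [32, 32.7, 17.6, 3.6, 0, 0, -3.2], [32, 31.5, 19.4, 3.6, 0, 0, -3.3], [32, 30.4, 21, 3.6, 0, 0, -3.2], [32, 29, 23, 3.6, 0, 0, -3.3]])

```text
clock: 2.1
eef_pos: [0.5016, 0.2613, 0.2188]
eef_rot: [0.654, 0.756, -0.0, -0.0]
contact_force: [0.6, -0.2, 0.5]
opening: 0.0275
finger_force: 0.0
```

Request:
play_rows(rows=[[32, -0.4, 14.8, 7.5, 0, 0, 0], [32, -0.4, 14.8, 7.5, 0, 0, 0], [32, -0.4, 14.8, 7.5, 0, 0, 0], [32, -0.4, 14.8, 7.5, 0, 0, 0], [32, 0, 0, 0, 0, 0, 0], [32, 0, 0, 20, 0, 0, 0], [32, 0, 0, 20, 0, 0, 0], [32, 0, 0, 0, 0, 0, 0]])

```text
clock: 2.77
eef_pos: [0.5575, 0.2652, 0.1461]
eef_rot: [0.656, 0.755, -0.003, -0.001]
contact_force: [-0.8, -0.9, -1.0]
opening: 0.0271
finger_force: 0.0
```

```bash
python3 - <<'E'
from h import *
o=arm.observe(); print(o["contact_force"],(o["eef_pos"]-cO)@cR,o["joint_pos"])
plan([(cO+cR@[-.1612,0,.096],toolR(98.25),4)])
p,d=arm.capture("side"); cv2.imwrite("pics/s1.png",cv2.resize(p[250:480,120:420,::-1],None,fx=2.5,fy=2.5))
E
```

```text
[-0.8284 -0.8562 -1.0322] [-0.1632 -0.0034  0.1461] [0.4415 0.454  1.7313 0.0001 0.9624 0.3004]
-> [0.559  0.2689 0.096 ]
[0.9, 0.6, 12.5, -0.08, 0.02, -0.04]
[0.9, 0.5, 12.5, -0.08, 0.02, -0.04]
[0.8, 0.6, 12.6, -0.08, 0.02, -0.04]
[0.9, 0.5, 12.5, -0.08, 0.02, -0.04]
```

View pics/s1.png

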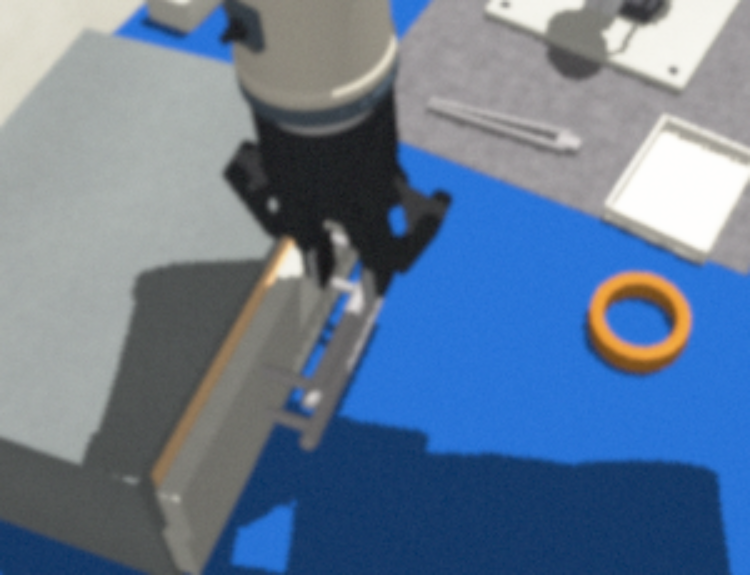

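The picture shows the fingers above the bar handle, one on each side of it (about (330,265) and (380,275) in the crop). Next I go down and close on the bar.

Request:
play_rows(rows=[[32, 1, 0.6, 12.5, 0, 0, 0], [32, 1, 0.6, 12.5, 0, 0, 0], [32, 1, 0.6, 12.5, 0, 0, 0], [32, 0.5, 0.6, 12.5, 0, 0, 0], [32, 0, 0, 0, 0, 0, 0], [0, 0, 0, 0, 0, 0, 0], [0, 0, 0, 0, 0, 0, 0], [0, 0, 0, 0, 0, 0, 0]], newtons=25)

```text
clock: 3.48
eef_pos: [0.5616, 0.27, 0.099]
eef_rot: [0.655, 0.755, -0.0, -0.0]
contact_force: [0.8, 0.7, -10.3]
opening: 0.0101
finger_force: 24.7
```

Request:
play_rows(rows=[[0, 0, 0, 0, 0, 0, 0], [0, 0, -5, 0, 0, 0, 0], [0, 0, -10, 0, 0, 0, 0], [0, 0, -15, 0, 0, 0, 0], [0, 0, -15, 0, 0, 0, 0], [0, 0, -15, 0, 0, 0, 0], [0, 0, -15, 0, 0, 0, 0], [0, 0, -5, 0, 0, 0, 0]])

```text
clock: 4.15
eef_pos: [0.4795, 0.2582, 0.0991]
eef_rot: [0.655, 0.755, -0.001, -0.001]
contact_force: [0.7, 0.6, -19.4]
opening: 0.01
finger_force: 24.3
```

```bash
python3 - <<'E'
from h import *
o=arm.observe(); print(o["contact_force"],o["finger_force"],o["opening"],(o["eef_pos"]-cO)@cR)
E
```

```text
[  0.6594   0.6234 -19.3647] 24.34186041355133 0.010025976108076045 [-0.2414  0.0008  0.0991]
```

Request:
play_rows(rows=[[0, 0, -8, 0, 0, 0, 0], [0, 0, -12, 0, 0, 0, 0], [0, 0, -12, 0, 0, 0, 0], [0, 0, -12, 0, 0, 0, 0], [0, 0, -12, 0, 0, 0, 0], [0, 0, -8, 0, 0, 0, 0], [0, 0, -4, 0, 0, 0, 0], [0, 0, 0, 0, 0, 0, 0]], newtons=20)

```text
clock: 4.82
eef_pos: [0.4136, 0.2488, 0.0992]
eef_rot: [0.655, 0.755, -0.001, -0.0]
contact_force: [-1.3, -0.5, -25.5]
opening: 0.01
finger_force: 23.8
```

Request:
play_rows(rows=[[32, 0, 0, 0, 0, 0, 0], [32, 0, 0, 0, 0, 0, 0], [32, 0, 0, 0, 0, 0, 0], [32, 0, 0, -20, 0, 0, 0], [32, 0, 0, -30, 0, 0, 0], [32, 0, 0, -35, 0, 0, 0], [32, 0, 0, -35, 0, 0, 0], [32, 0, -30, -20, 0, 0, 0]])

```text
clock: 5.48
eef_pos: [0.3916, 0.2475, 0.2451]
eef_rot: [0.656, 0.755, 0.005, 0.002]
contact_force: [0.3, 0.9, 1.0]
opening: 0.0276
finger_force: 0.0
```

Request:
play_rows(rows=[[45, 0, -30, 0, 0, 0, 0], [45, 0, -30, 0, 0, 0, 0], [45, 0, -20, 0, 0, 0, 0], [45, 0, 0, 0, 0, 0, 0], [45, 0, 0, 0, 0, 0, 0], [45, 0, 0, 0, 0, 0, 0], [45, 0, 0, 0, 0, 0, 0], [45, 0, 0, 0, 0, 0, 0]])

```text
clock: 6.15
eef_pos: [0.3075, 0.2341, 0.2397]
eef_rot: [0.656, 0.755, 0.0, 0.0]
contact_force: [-0.4, -0.4, -1.2]
opening: 0.0384
finger_force: 0.0
```

```bash
python3 - <<'E'
from h import *
o=arm.observe(); print(o["contact_force"],(o["eef_pos"]-cO)@cR)
for n in("side","top"):
    p,d=arm.capture(n); cv2.imwrite(f"pics/{n}1.png",p[...,::-1]); np.save(f"pics/{n}1.npy",d)
a=cv2.imread("pics/side1.png")[230:480,20:340]; b=cv2.imread("pics/top1.png")[120:320,120:300]
b=cv2.resize(b,None,fx=2.2,fy=2.2,interpolation=2);a=cv2.resize(a,None,fx=1.2,fy=1.2,interpolation=2)
o=np.zeros((440,790,3),np.uint8);o[:a.shape[0],:a.shape[1]]=a;o[:b.shape[0],390:390+b.shape[1]]=b[:440];cv2.imwrite("pics/z2.png",o)
E
```

```text
[-0.3704 -0.4236 -1.1575] [-0.415   0.0017  0.2397]
```

View pics/z2.png

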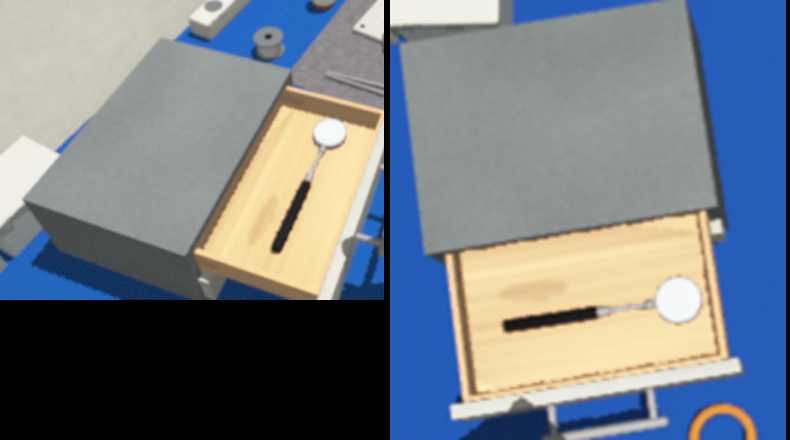

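The drawer is open and the mirror lies glass up. In the top crop its handle runs from (505,326) to (598,313), and the round head is at (679,300).

```bash
python3 - <<'E'
from h import *
for n,box in(("top",(150,240,225,290)),("side",(230,370,290,450))):
    t=cv2.imread(f"pics/{n}1.png"); x0,y0,x1,y1=box; m=(t.max(2)<70).astype(np.uint8); k=np.zeros_like(m);k[y0:y1,x0:x1]=m[y0:y1,x0:x1]
    cs=max(cv2.findContours(k,cv2.RETR_EXTERNAL,cv2.CHAIN_APPROX_NONE)[0],key=cv2.contourArea)[:,0]
    P=onplane(n,cs.astype(float),[0,0,.084],[0,0,1]); r=cv2.minAreaRect((P[:,:2]*1000).astype(np.float32)); print(n,r, (np.r_[np.array(r[0])/1000,0]-cO)@cR)
h=onplane("top",[[120+(679-390)/2.2,120+300/2.2]],[0,0,.084],[0,0,1]); print("head",h,(h-cO)@cR)
h=onplane("side",[[20+330/1.2,230+133/1.2]],[0,0,.084],[0,0,1]); print("head",h)
E
```

```text
top ((530.7767333984375, 307.7900695800781), (10.8366060256958, 95.30589294433594), 7.283447265625) [-0.1835  0.0426  0.    ]
side ((529.4209594726562, 308.0146789550781), (11.792625427246094, 99.86702728271484), 7.644836902618408) [-0.1848  0.043   0.    ]
head [[0.5471 0.1732 0.084 ]] [[-0.1867 -0.093   0.084 ]]
head [[0.546  0.1745 0.084 ]]
```

```bash
python3 - <<'E'
from h import *
g=[.531,.300]
plan([((*g,.17),toolR(97.2),8),((*g,.096),toolR(97.2),5)])
E
```

```text
-> [0.531 0.3   0.17 ]
[4.3, 28.9, 8.7, -0.0, 0.0, 0.11]
[4.3, 28.8, 8.6, -0.0, 0.0, 0.11]
[4.3, 28.9, 8.7, -0.0, 0.0, 0.11]
[4.4, 28.8, 8.7, -0.0, 0.0, 0.11]
[4.5, 28.8, 8.7, -0.0, 0.0, 0.11]
[4.6, 28.9, 8.6, -0.0, 0.0, 0.11]
[4.5, 28.8, 8.7, -0.0, 0.0, 0.11]
[4.7, 28.8, 8.7, -0.0, 0.0, 0.11]
-> [0.531 0.3   0.096]
[-0.0, -0.0, 14.8, -0.0, 0.0, -0.0]
[-0.0, -0.0, 14.8, -0.0, 0.0, -0.0]
[-0.0, -0.0, 14.8, -0.0, 0.0, -0.0]
[-0.0, -0.0, 14.8, -0.0, 0.0, -0.0]
[-0.0, -0.0, 14.8, -0.0, 0.0, -0.0]
```

Request:
play_rows(rows=[[45, 4.3, 28.8, 8.7, 0, 0, 0.1], [45, 4.3, 28.8, 8.7, 0, 0, 0.1], [45, 4.3, 28.8, 8.7, 0, 0, 0.1], [45, 4.4, 28.8, 8.7, 0, 0, 0.1], [45, 4.5, 28.8, 8.7, 0, 0, 0.1], [45, 4.6, 28.8, 8.7, 0, 0, 0.1], [45, 4.5, 28.8, 8.7, 0, 0, 0.1], [45, 4.7, 28.8, 8.7, 0, 0, 0.2]])

```text
clock: 6.92
eef_pos: [0.5317, 0.3002, 0.1687]
eef_rot: [0.662, 0.75, -0.0, -0.0]
contact_force: [0.1, 0.5, 0.2]
opening: 0.0385
finger_force: 0.0
```

Request:
play_rows(rows=[[45, 0, 0, 0, 0, 0, 0], [45, 0, 0, 15, 0, 0, 0], [45, 0, 0, 15, 0, 0, 0], [45, 0, 0, 15, 0, 0, 0], [45, 0, 0, 10, 0, 0, 0], [45, 0, 0, 10, 0, 0, 0], [45, 0, 0, 0, 0, 0, 0], [45, 0, 0, 0, 0, 0, 0]])

```text
clock: 7.58
eef_pos: [0.5298, 0.3, 0.1046]
eef_rot: [0.661, 0.75, -0.0, -0.0]
contact_force: [0.5, -0.3, -0.2]
opening: 0.0386
finger_force: 0.0
```

```bash
python3 - <<'E'
from h import *
o=arm.observe(); print(o["contact_force"],o["eef_pos"])
plan([((.531,.300,.096),toolR(97.2),2)])
E
```

```text
[ 0.526  -0.3046 -0.201 ] [0.5298 0.3    0.1046]
-> [0.531 0.3   0.096]
[-0.1, 0.6, 4.3, -0.02, 0.01, -0.0]
[-0.0, 0.5, 4.3, -0.02, 0.01, -0.0]
```

Request:
play_rows(rows=[[45, 0, 0.5, 4, 0, 0, 0], [45, 0, 0.5, 4, 0, 0, 0], [45, 0, 0, 0, 0, 0, 0], [0, 0, 0, 0, 0, 0, 0], [0, 0, 0, 0, 0, 0, 0], [0, 0, 0, 0, 0, 0, 0], [0, 0, 0, 0, 0, 0, 0], [0, 0, 0, 0, 0, 0, 0]], newtons=50)

```text
clock: 8.25
eef_pos: [0.5313, 0.3004, 0.0973]
eef_rot: [0.661, 0.75, 0.0, 0.0]
contact_force: [-0.3, 0.3, 3.6]
opening: 0.0125
finger_force: 49.6
```

Request:
play_rows(rows=[[0, 0, 0, 0, 0, 0, 0], [0, 0, 0, -5, 0, 0, 0], [0, 0, 0, -10, 0, 0, 0], [0, 0, 0, -15, 0, 0, 0], [0, 0, 0, -20, 0, 0, 0], [0, 0, 0, -20, 0, 0, 0], [0, 0, 0, -20, 0, 0, 0], [0, 0, 0, -10, 0, 0, 0]])

```text
clock: 8.92
eef_pos: [0.5318, 0.3007, 0.1999]
eef_rot: [0.661, 0.75, 0.001, 0.0]
contact_force: [1.0, -0.8, -1.0]
opening: 0.0121
finger_force: 49.0
```

Request:
play_rows(rows=[[0, 0, 0, -30, 0, 0, 0], [0, 0, 0, -30, 0, 0, 0], [0, 0, 0, -20, 0, 0, 0], [0, 0, 0, 0, 0, 0, 0], [0, 0, 0, 0, 0, 0, 0], [0, 0, 0, 0, 0, 0, 0], [0, 0, 0, 0, 0, 0, 0], [0, 0, 0, 0, 0, 0, 0]])

```text
clock: 9.58
eef_pos: [0.5304, 0.2999, 0.2753]
eef_rot: [0.661, 0.75, -0.001, -0.0]
contact_force: [0.5, -0.3, -1.2]
opening: 0.0122
finger_force: 49.1
```

```bash
python3 - <<'E'
from h import *
for n in("side","top"):
    p,d=arm.capture(n); cv2.imwrite(f"pics/{n}2.png",p[...,::-1]); np.save(f"pics/{n}2.npy",d)
o=arm.observe(); print(o["contact_force"],o["eef_pos"],o["finger_force"])
a=cv2.imread("pics/side2.png")[180:480,20:340]; b=cv2.imread("pics/top2.png")[120:320,120:300]
b=cv2.resize(b,None,fx=2.2,fy=2.2,interpolation=2);a=cv2.resize(a,None,fx=1.2,fy=1.2,interpolation=2)
o=np.zeros((440,790,3),np.uint8);o[:a.shape[0],:a.shape[1]]=a;o[:b.shape[0],390:390+b.shape[1]]=b[:440];cv2.imwrite("pics/z3.png",o)
E
```

```text
[-0.9734  0.7319 -1.4064] [0.5306 0.3    0.2758] 49.06230926513672
```

View pics/z3.png

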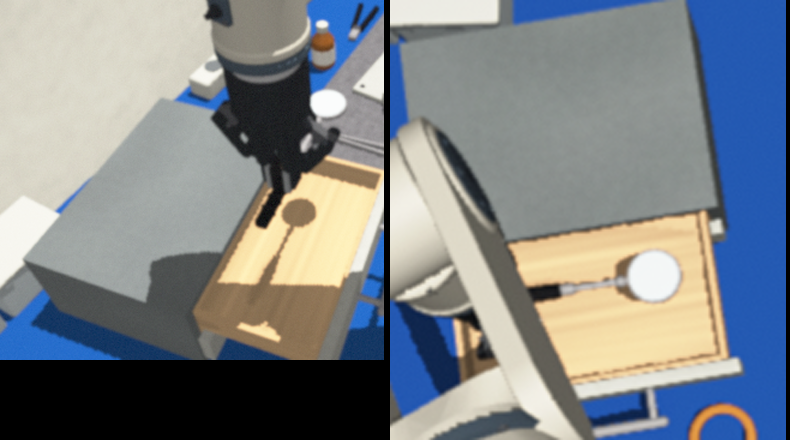

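```bash
cat > head.py <<'E'
from h import *
def head(k,tophint,sidehint,thr=165,r=40):
    cen={};pts={}
    for n,hint in(("top",tophint),("side",sidehint)):
        t=cv2.imread(f"pics/{n}{k}.png"); m=((t.min(2)>thr)).astype(np.uint8)
        cs=[c for c in cv2.findContours(m,cv2.RETR_EXTERNAL,cv2.CHAIN_APPROX_NONE)[0] if cv2.contourArea(c)>80]
        c=min(cs,key=lambda c:np.linalg.norm(c[:,0].mean(0)-hint)); e=cv2.fitEllipse(c); cen[n]=e[0]; print(n,np.array(e[0]),e[1],e[2])
        mm=np.zeros_like(m); cv2.drawContours(mm,[c],-1,1,-1); mm=cv2.erode(mm,np.ones((5,5)))
        pts[n]=cloud(n,np.load(f"pics/{n}{k}.npy"))[mm>0]
    (o1,d1),(o2,d2)=rays("top",[cen["top"]]),rays("side",[cen["side"]])
    s=np.linalg.lstsq(np.c_[d1[0],-d2[0]],o2-o1,rcond=None)[0]; a,b=o1+d1[0]*s[0],o2+d2[0]*s[1]
    X=(a+b)/2; print("centre",X,"gap",np.linalg.norm(a-b))
    for n,P in pts.items():
        c=np.median(P,0); P=P[np.linalg.norm(P-c,axis=1)<.03]; v=np.linalg.svd(P-P.mean(0))[2][2]; v*=np.sign(v[2]); print(n,len(P),"depth centre",P.mean(0),"normal",v)
    return X,cen
E
python3 - <<'E'
from head import *
X,c=head(2,(240,245),(293,266.7))
o=arm.observe(); R=Ro.from_quat(o["eef_rot"]); print("tool",o["eef_pos"],"face in tool",R.inv().apply(X-o["eef_pos"])*1000)
S=cloud("side",np.load("pics/side2.npy"));C=cloud("top",np.load("pics/top2.npy"))
print(C[252,188],C[253,183],C[248,205],C[247,210])
E
```

```text
top [219.8972 248.2599] (29.713481903076172, 96.44701385498047) 82.1468734741211
side [292.8604 266.0381] (24.50424575805664, 30.879714965820312) 73.29862976074219
centre [0.531  0.205  0.2975] gap 0.010095797403125816
top 313 depth centre [0.5482 0.1738 0.2616] normal [ 0.0367 -0.0055  0.9993]
side 387 depth centre [0.5442 0.1724 0.2633] normal [ 0.0004 -0.0082  1.    ]
tool [0.5306 0.3    0.2758] face in tool [-94.3513 -11.5833 -21.6373]
[0.5346 0.2759 0.2654] [0.5329 0.286  0.2645] [0.5704 0.2818 0.0734] [0.5722 0.2698 0.0756]
```

Request:
play_rows(rows=[[0, -15, 0, -2, -3.5, 0, 0], [0, -20, 0, -2, -3.5, 0, 0], [0, -20, 0, -2, -3.5, 0, 0], [0, -20, 0, -2, -3.5, 0, 0], [0, -20, 0, -2, -3.5, 0, 0], [0, -15, 0, -2, -3.5, 0, 0], [0, 0, 0, 0, -3.5, 0, 0], [0, 0, 0, 0, 0, 0, 0]])

```text
clock: 10.35
eef_pos: [0.5411, 0.1895, 0.2875]
eef_rot: [0.647, 0.733, 0.159, 0.141]
contact_force: [-0.5, -0.1, -1.3]
opening: 0.0118
finger_force: 49.2
```

```bash
cat >> h.py <<'E'
from scipy.optimize import least_squares
L1,L2,h0,T=.457,.5105,.35,.33
LO=np.array([-2.63,-.92,.06,-1.3,0,-3.02]);HI=np.array([2.63,2.1,2.66,4.44,2.69,3.02])
def fk(q,L=None):
    a,b,hh,t=L if L is not None else (L1,L2,h0,T)
    e=lambda ax,v:Ro.from_euler(ax,v)
    R=e('z',q[0])*e('y',q[1]); p=np.array([0,0,hh])+R.apply([0,0,a]); R=R*e('y',q[2]); p=p+R.apply([0,0,b]); el=p
    R=R*e('z',q[3])*e('y',q[4])*e('z',q[5]); return p+R.apply([0,0,t]),R,el
E
python3 - <<'E'
from h import *
o=arm.observe(); q,p,R=o["joint_pos"],o["eef_pos"],Ro.from_quat(o["eef_rot"]); print(q,p,o["finger_force"],o["contact_force"])
A=[([-1.2504,.3536,1.634,0,1.1552,-.0024],np.array([.1981,-.5923,.2476])),([.4415,.454,1.7313,.0001,.9624,.3004],np.array([.5575,.2652,.1461])),(q,p)]
s=least_squares(lambda L:np.concatenate([fk(a,L)[0]-b for a,b in A]),[L1,L2,h0,T]); print(s.x,s.fun)
print((fk(q)[1].inv()*R).as_matrix())
E
```

```text
[ 0.3983  0.0511  1.9933 -0.1775  0.6917  0.3872] [0.5411 0.1895 0.2875] 49.166935086250305 [-0.5445 -0.1138 -1.2965]
[0.5304 0.4778 0.2485 0.303 ] [-0.0028  0.0037  0.0021  0.0041  0.0002  0.0007  0.0005  0.0014 -0.0028]
[[ 0. -1. -0.]
 [ 1.  0.  0.]
 [-0. -0.  1.]]
```

```bash
cat >> h.py <<'E'
FT=np.array([-.1275,0,.013]); boff=.009
def final(phi,sh=(0,0,0)):
    aim=np.array([.05,0,.075]); l=np.array([-.017,0,.274])-aim; m=np.array([.002,boff,.112])-aim
    n=l/np.linalg.norm(l)+m/np.linalg.norm(m); n/=np.linalg.norm(n)
    tx=np.array([0,1.,0]); tx-=n*(tx@n); tx/=np.linalg.norm(tx)
    e=np.cross(tx,n); a=np.radians(phi); tx=np.cos(a)*tx+np.sin(a)*e   # e ~ +x,+z
    z=-n; R=np.c_[tx,np.cross(z,tx),z]; p=aim+sh-R@FT
    return sO+sR@p, Ro.from_matrix(sR@R), p
def ik(P,Q,q0,L):
    f=lambda q:np.r_[(fk(q,L)[0]-P)*10,((fk(q,L)[1]*Ro.from_euler('z',90,degrees=True)).inv()*Q).as_rotvec()]
    s=least_squares(f,np.clip(q0,LO+.01,HI-.01),bounds=(LO,HI)); return s.x,np.linalg.norm(s.fun)
E
python3 - <<'E'
from h import *
q0=arm.observe()["joint_pos"]
for L in([.5304,.4778,.2485,.303],[.457,.5105,.33,.303]):
  for phi in(-20,0,15,30,45):
    P,Q,p=final(phi); print(phi,P,p)
    for g in(q0,[-.1,.3,2.2,1.57,.2,-1.57],[-.1,.3,2.2,3.14,.2,-3]):
        q,r=ik(P,Q,g,L); print("   ",q,round(r,4),(fk(q,L)[2]-sO)@sR)
E
```

```text
-20 [ 0.5681 -0.0723  0.0528] [0.0123 0.1205 0.0528]
    [-0.1273  0.3853  2.2567 -0.8982  0.      0.5063] 0.1305 [-0.1319  0.1281  0.3206]
    [-0.1586  0.3898  2.2933  2.6047  0.1136 -3.02  ] 0.1078 [-0.148   0.1161  0.3107]
    [-0.1586  0.3898  2.2933  2.6047  0.1136 -3.02  ] 0.1078 [-0.148   0.1161  0.3107]
0 [ 0.6044 -0.0672  0.0776] [0.0482 0.1281 0.0776]
    [-0.0842  0.379   2.2005 -1.3     0.0557  1.2936] 0.0738 [-0.1086  0.1463  0.337 ]
    [-0.1185  0.3811  2.2392  2.9855  0.0875 -3.02  ] 0.065 [-0.1248  0.1316  0.3265]
    [-0.1185  0.3811  2.2392  2.9855  0.0875 -3.02  ] 0.065 [-0.1248  0.1316  0.3265]
15 [ 0.6307 -0.0735  0.097 ] [0.0749 0.1238 0.097 ]
    [-0.0868  0.3765  2.1595 -1.3     0.0637  1.5508] 0.0312 [-0.0925  0.1449  0.3489]
    [-0.1143  0.3766  2.1838  3.2484  0.0452 -3.02  ] 0.048 [-0.1025  0.1324  0.3424]
    [-0.1143  0.3766  2.1838  3.2484  0.0452 -3.02  ] 0.048 [-0.1025  0.1324  0.3424]
30 [ 0.6543 -0.0879  0.1156] [0.0994 0.1111 0.1156]
    [-0.1079  0.3758  2.1148 -1.061   0.0641  1.5541] 0.0 [-0.0756  0.1344  0.3618]
    [-0.1079  0.3758  2.1148 
[... 1302 characters left out ...]
 [-0.1164  0.3593  2.1621  3.2453  0.006  -3.02  ] 0.051 [-0.1026  0.1315  0.3424]
30 [ 0.6543 -0.0879  0.1156] [0.0994 0.1111 0.1156]
    [-0.1079  0.3614  2.0961 -0.7168  0.0852  1.2089] 0.0 [-0.0756  0.1344  0.3618]
    [-0.1341  0.3603  2.1212  0.8452  0.     -0.3734] 0.057 [-0.0863  0.1223  0.3544]
    [-0.1341  0.3603  2.1212  3.4397  0.     -2.9679] 0.057 [-0.0863  0.1223  0.3544]
45 [ 0.6734 -0.1095  0.1321] [0.12   0.0909 0.1321]
    [-0.1463  0.3654  2.0404 -0.2858  0.1194  1.0084] 0.0 [-0.055   0.1142  0.3784]
    [-0.1616  0.3632  2.0857  1.5032  0.     -0.7921] 0.0761 [-0.0731  0.1081  0.3644]
    [-0.1616  0.3632  2.0857  3.2642  0.     -2.5531] 0.0761 [-0.0731  0.1081  0.3644]
```

```bash
python3 - <<'E'
from h import *
o=arm.observe(); p0,R0,q=o["eef_pos"],Ro.from_quat(o["eef_rot"]),o["joint_pos"]; L=[.5304,.4778,.2485,.303]
from scipy.spatial.transform import Slerp
phi=40; W=[(*final(phi,(.03,.12,.10))[:2],16),(*final(phi,(.02,0,.04))[:2],8),(*final(phi)[:2],8)]
p,R=p0,R0
for P,Q,n in W:
    s=Slerp([0,1],Ro.concatenate([R,Q]))
    for f in(.25,.5,.75,1):
        q,r=ik(p+(P-p)*f,s(f),q,L); w=(fk(q,L)[2]-sO)@sR; print(q,round(r,3),"wrist",w,"head z",((p+(P-p)*f+s(f).apply(FT)-sO)@sR))
    p,R=P,Q
plan(W)
E
```

```text
[ 0.3041  0.0892  1.9992 -0.2085  0.5912  0.5506] 0.0 wrist [-0.1293  0.3217  0.5404] head z [0.0155 0.213  0.2517]
[ 0.2238  0.1457  1.99   -0.2675  0.4975  0.755 ] 0.0 wrist [-0.0997  0.2919  0.5175] head z [0.0347 0.1763 0.2265]
[ 0.155   0.2132  1.963  -0.3615  0.4233  1.0045] 0.0 wrist [-0.0673  0.2655  0.495 ] head z [0.0558 0.1455 0.2008]
[ 0.0967  0.2892  1.9173 -0.4899  0.3755  1.2977] 0.0 wrist [-0.0313  0.2417  0.4732] head z [0.08  0.12  0.175]
[ 0.0415  0.2969  1.946  -0.4625  0.323   1.2329] 0.0 wrist [-0.0338  0.2117  0.4582] head z [0.0775 0.09   0.16  ]
[-0.0148  0.3084  1.9703 -0.4199  0.2721  1.1508] 0.0 wrist [-0.0363  0.1817  0.4432] head z [0.075 0.06  0.145]
[-0.0721  0.3238  1.9899 -0.3529  0.2235  1.0425] 0.0 wrist [-0.0388  0.1517  0.4282] head z [0.0725 0.03   0.13  ]
[-0.13    0.3427  2.0047 -0.2449  0.1788  0.8916] 0.0 wrist [-0.0413  0.1217  0.4132] head z [ 0.07  -0.     0.115]
[-0.1305  0.3502  2.0229 -0.283   0.1538  0.9298] 0.0 wrist [-0.0463  0.1217  0.4032] head z [0.065 0.    0.105]
[-0.1311  0.3583  2.0408 -0.3363  0.129   0.9833] 0.0 wrist [-0.0
[... 856 characters left out ...]
-0.85, -0.37, 3.12]
[-3.5, 11.2, 10.0, -0.85, -0.37, 3.12]
-> [ 0.6875 -0.103   0.1669]
[-14.6, 5.2, 6.5, -0.01, -0.0, 0.01]
[-14.6, 5.3, 6.5, -0.01, -0.0, 0.01]
[-14.6, 5.2, 6.6, -0.01, -0.0, 0.01]
[-14.5, 5.3, 6.5, -0.01, -0.0, 0.01]
[-14.6, 5.2, 6.5, -0.01, -0.0, 0.01]
[-14.6, 5.2, 6.5, -0.01, -0.0, 0.01]
[-14.6, 5.3, 6.5, -0.01, -0.0, 0.01]
[-14.6, 5.2, 6.6, -0.01, -0.0, 0.01]
-> [ 0.6676 -0.1016  0.1269]
[-3.0, -3.9, 2.6, -0.0, -0.0, -0.0]
[-3.0, -3.9, 2.6, -0.0, -0.0, -0.0]
[-3.1, -3.9, 2.6, -0.0, -0.0, -0.0]
[-3.0, -3.9, 2.7, -0.0, -0.0, -0.0]
[-3.0, -3.9, 2.6, -0.0, -0.0, -0.0]
[-3.0, -3.9, 2.6, -0.0, -0.0, -0.0]
[-3.0, -3.9, 2.6, -0.0, -0.0, -0.0]
[-3.0, -3.9, 2.6, -0.0, -0.0, -0.0]
```

Request:
play_rows(rows=[[0, -12, 6.5, 7.1, -0.85, -0.37, 3.12], [0, -11.7, 7.1, 7.4, -0.85, -0.37, 3.12], [0, -11.1, 7.5, 7.4, -0.85, -0.37, 3.12], [0, -10.8, 8.1, 7.7, -0.85, -0.37, 3.12], [0, -10.2, 8.5, 7.9, -0.85, -0.37, 3.12], [0, -9.6, 8.9, 8.1, -0.85, -0.37, 3.12], [0, -9.2, 9.3, 8.2, -0.85, -0.37, 3.12], [0, -8.5, 9.7, 8.5, -0.85, -0.37, 3.12]])

```text
clock: 11.02
eef_pos: [0.6264, 0.104, 0.2577]
eef_rot: [0.785, 0.561, 0.211, 0.159]
contact_force: [0.2, 0.7, -0.4]
opening: 0.0122
finger_force: 49.2
```

Request:
play_rows(rows=[[0, -8, 10, 8.6, -0.85, -0.37, 3.12], [0, -7.3, 10.3, 8.9, -0.85, -0.37, 3.12], [0, -6.8, 10.5, 9.1, -0.85, -0.37, 3.12], [0, -6.1, 10.8, 9.2, -0.85, -0.37, 3.12], [0, -5.4, 10.9, 9.5, -0.85, -0.37, 3.12], [0, -4.8, 11, 9.6, -0.85, -0.37, 3.12], [0, -4.1, 11.2, 9.9, -0.85, -0.37, 3.12], [0, -3.5, 11.2, 10, -0.85, -0.37, 3.12]])

```text
clock: 11.68
eef_pos: [0.709, 0.017, 0.2271]
eef_rot: [0.882, 0.36, 0.253, 0.17]
contact_force: [0.5, 0.4, -1.8]
opening: 0.0118
finger_force: 49.2
```

```bash
python3 - <<'E'
from h import *
for n in("side","top"):
    p,d=arm.capture(n); cv2.imwrite(f"pics/{n}3.png",p[...,::-1]); np.save(f"pics/{n}3.npy",d)
o=arm.observe(); q,P,R=o["joint_pos"],o["eef_pos"],Ro.from_quat(o["eef_rot"]); print(q,P,o["finger_force"])
X=P+R.apply(FT); print("expected face",X,"stand",(X-sO)@sR, "err deg",np.degrees((R.inv()*final(40)[1]).as_rotvec()))
print("proj",[(n,proj(n,[X])[0]) for n in("top","side")])
a=cv2.imread("pics/side3.png")[60:360,200:500]; b=cv2.imread("pics/top3.png")[120:360,290:490]
b=cv2.resize(b,None,fx=1.9,fy=1.9,interpolation=2);a=cv2.resize(a,None,fx=1.35,fy=1.35,interpolation=2)
o=np.zeros((460,800,3),np.uint8);o[:a.shape[0],:a.shape[1]]=a;o[:b.shape[0],415:415+b.shape[1]]=b[:460];cv2.imwrite("pics/z4.png",o)
E
```

```text
[ 0.1014  0.3004  1.9176 -0.5026  0.37    1.3157] [0.7091 0.0166 0.2265] 49.165345430374146
expected face [ 0.6384 -0.0769  0.1748] stand [0.0828 0.1209 0.1748] err deg [-0.1839  0.1222 -0.0166]
proj [('top', array([362.0866, 206.0536])), ('side', array([312.3915, 206.311 ]))]
```

View pics/z4.png

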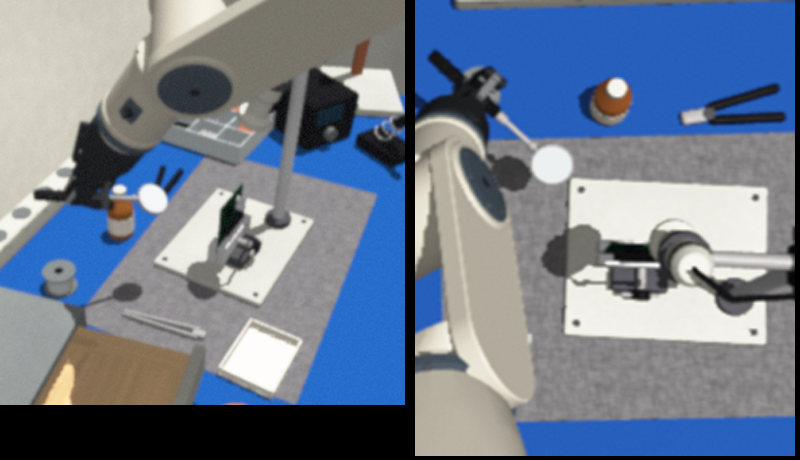

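The mirror head sits at top (361.6,206.3) and side (313.3,206.7), within 1 px of where it was predicted. It is therefore held as expected. Before moving in, I check how much room the forearm has beside the camera.

```bash
python3 - <<'E'
from h import *
L=[.5304,.4778,.2485,.303]; q=arm.observe()["joint_pos"]
def fr(q): # forearm frame (origin wrist centre), and wrist frame
    R=Ro.from_euler('z',q[0])*Ro.from_euler('y',q[1]+q[2]); return R,R*Ro.from_euler('z',q[3])*Ro.from_euler('y',q[4]),fk(q,L)[2]
R,W,c=fr(q)
pts=np.vstack([cloud(n,np.load(f"pics/{n}3.npy")).reshape(-1,3) for n in("top","side")])
pts=pts[(pts[:,2]>.25)&(((pts-sO)@sR)[:,1]>.1)]
f=R.inv().apply(pts-c); k=(abs(f[:,0])<.12)&(abs(f[:,1])<.12)&(f[:,2]>-.5)&(f[:,2]<.3); f=f[k]; pts=pts[k]
for a in np.arange(-.4,.3,.05):
    s=f[(f[:,2]>=a)&(f[:,2]<a+.05)]; print(round(a,2),len(s),s.min(0) if len(s) else 0,s.max(0) if len(s) else 0)
st=np.vstack([cloud(n,np.load(f"pics/{n}0.npy")).reshape(-1,3) for n in("top","side")]); st=(st-sO)@sR
st=st[(abs(st[:,0])<.1)&(st[:,1]>-.14)&(st[:,1]<.08)&(st[:,2]>.15)&(st[:,2]<.45)]; print("cam",len(st),np.percentile(st,[.5,50,99.5],axis=0))
from scipy.spatial import cKDTree
t=cKDTree(st)
for sh in((.02,0,.04),(0,0,0)):
    P,Q,_=final(40,sh); qf,r=ik(P,Q,[-.13,.35,2.02,-.3,.15,.95],L); Rf,Wf,cf=fr(qf)
    for nm,A,B in(("forearm",R,Rf),("wrist",W,Wf)):
        g=A.inv().apply(pts-c); m=g[:,2]<.06 if nm=="forearm" else g[:,2]>-.06; x=(B.apply(g[m])+cf-sO)@sR
        dd,i=t.query(x); j=dd.argmin(); print(sh,nm,"min dist",dd[j],x[j],st[i[j]])
E
```

```text
-0.4 4176 [-0.0993 -0.0604 -0.4   ] [-0.0601  0.0671 -0.3501]
-0.35 3348 [-0.09   -0.0602 -0.35  ] [-0.0477  0.0668 -0.3   ]
-0.3 3190 [-0.0811 -0.0551 -0.3   ] [ 0.028   0.0616 -0.25  ]
-0.25 6497 [-0.0798 -0.0695 -0.25  ] [ 0.0537  0.0783 -0.2   ]
-0.2 6248 [-0.0833 -0.0707 -0.2   ] [ 0.0552  0.0792 -0.15  ]
-0.15 6854 [-0.0841 -0.0711 -0.15  ] [ 0.0562  0.0797 -0.1   ]
-0.1 8616 [-0.0844 -0.0714 -0.1   ] [ 0.0566  0.0807 -0.05  ]
-0.05 6032 [-0.0852 -0.0717 -0.05  ] [ 0.0569  0.0806 -0.    ]
-0.0 1242 [-0.0774 -0.0631  0.    ] [0.0511 0.0758 0.05  ]
0.05 1694 [-0.0298 -0.06    0.05  ] [0.068  0.0406 0.1   ]
0.1 1440 [-0.0129 -0.0658  0.1001] [0.0817 0.021  0.1498]
0.15 1086 [ 0.0052 -0.073   0.15  ] [0.1156 0.0108 0.1999]
0.2 776 [ 0.0151 -0.0927  0.2   ] [0.1134 0.0128 0.25  ]
0.25 93 [ 0.0418 -0.0702  0.25  ] [ 0.0798 -0.03    0.2663]
cam 5707 [[-0.0866 -0.1346  0.1553]
 [-0.0452 -0.0544  0.3572]
 [ 0.0021  0.0252  0.4248]]
(0.02, 0, 0.04) forearm min dist 0.043415934934921616 [-0.0456  0.0516  0.427 ] [-0.048   0.0183  0.3993]
(0.02, 0, 0.04) wrist min dist 0.03518650102110016 [-0.0506  0.0517  0.4099] [-0.048   0.0183  0.3993]
(0, 0, 0) forearm min dist 0.031918353655936246 [-0.0593  0.0522  0.3857] [-0.0522  0.0213  0.3822]
(0, 0, 0) wrist min dist 0.030089200607729433 [-0.0584  0.0507  0.382 ] [-0.0522  0.0213  0.3822]
```

Request:
play_rows(rows=[[0, -14.6, 5.2, 6.5, 0, 0, 0], [0, -14.6, 5.2, 6.5, 0, 0, 0], [0, -14.6, 5.2, 6.5, 0, 0, 0], [0, -14.6, 5.2, 6.5, 0, 0, 0], [0, -14.6, 5.2, 6.5, 0, 0, 0], [0, -14.6, 5.2, 6.5, 0, 0, 0], [0, -14.6, 5.2, 6.5, 0, 0, 0], [0, 0, 0, 0, 0, 0, 0]])

```text
clock: 12.45
eef_pos: [0.6904, -0.0879, 0.1733]
eef_rot: [0.882, 0.362, 0.252, 0.169]
contact_force: [-0.9, -0.4, -1.5]
opening: 0.012
finger_force: 49.2
```

```bash
python3 - <<'E'
from h import *
o=arm.observe(); q,P,R=o["joint_pos"],o["eef_pos"],Ro.from_quat(o["eef_rot"]); print(q,P,o["finger_force"],o["contact_force"])
X=P+R.apply(FT); print("stand",(X-sO)@sR, "err deg",np.degrees((R.inv()*final(40)[1]).as_rotvec()))
plan([(*final(40,(.01,0,.02))[:2],8),(*final(40)[:2],8)])
E
```

```text
[-0.1014  0.3534  1.9931 -0.3143  0.1905  0.9813] [ 0.6904 -0.0879  0.1733] 49.15813744068146 [-0.912  -0.3566 -1.5321]
stand [0.0717 0.0152 0.1218] err deg [-0.296   0.1509  0.1022]
-> [ 0.6776 -0.1023  0.1469]
[-3.3, -1.2, 2.0, -0.04, 0.02, 0.01]
[-3.4, -1.3, 2.0, -0.04, 0.02, 0.01]
[-3.4, -1.2, 2.0, -0.04, 0.02, 0.01]
[-3.3, -1.3, 2.0, -0.04, 0.02, 0.01]
[-3.4, -1.2, 1.9, -0.04, 0.02, 0.01]
[-3.3, -1.3, 2.0, -0.04, 0.02, 0.01]
[-3.4, -1.2, 2.0, -0.04, 0.02, 0.01]
[-3.3, -1.3, 2.0, -0.04, 0.02, 0.01]
-> [ 0.6676 -0.1016  0.1269]
[-1.5, -2.0, 1.3, 0.0, -0.0, 0.0]
[-1.5, -1.9, 1.3, 0.0, -0.0, 0.0]
[-1.5, -2.0, 1.3, 0.0, -0.0, 0.0]
[-1.5, -1.9, 1.3, 0.0, -0.0, 0.0]
[-1.6, -2.0, 1.3, 0.0, -0.0, 0.0]
[-1.5, -1.9, 1.3, 0.0, -0.0, 0.0]
[-1.5, -2.0, 1.4, 0.0, -0.0, 0.0]
[-1.5, -1.9, 1.3, 0.0, -0.0, 0.0]
```

Request:
play_rows(rows=[[0, -3.4, -1.3, 2, 0, 0, 0], [0, -3.4, -1.3, 2, 0, 0, 0], [0, -3.4, -1.3, 2, 0, 0, 0], [0, -3.4, -1.3, 2, 0, 0, 0], [0, -3.4, -1.3, 2, 0, 0, 0], [0, -3.4, -1.3, 2, 0, 0, 0], [0, -3.4, -1.3, 2, 0, 0, 0], [0, -3.4, -1.3, 2, 0, 0, 0]])

```text
clock: 13.12
eef_pos: [0.6785, -0.1009, 0.1483]
eef_rot: [0.881, 0.362, 0.254, 0.17]
contact_force: [-0.2, 0.2, -1.1]
opening: 0.012
finger_force: 49.2
```

Request:
play_rows(rows=[[0, -1.5, -2, 1.3, 0, 0, 0], [0, -1.5, -2, 1.3, 0, 0, 0], [0, -1.5, -2, 1.3, 0, 0, 0], [0, -1.5, -2, 1.3, 0, 0, 0], [0, -1.5, -2, 1.3, 0, 0, 0], [0, -1.5, -2, 1.3, 0, 0, 0], [0, 0, 0, 0, 0, 0, 0], [0, 0, 0, 0, 0, 0, 0]])

```text
clock: 13.78
eef_pos: [0.6709, -0.1, 0.1333]
eef_rot: [0.881, 0.362, 0.254, 0.17]
contact_force: [0.2, -0.0, -1.1]
opening: 0.0121
finger_force: 49.2
```

```bash
python3 - <<'E'
from h import *
for n in("side","top"):
    p,d=arm.capture(n); cv2.imwrite(f"pics/{n}4.png",p[...,::-1]); np.save(f"pics/{n}4.npy",d)
o=arm.observe(); q,P,R=o["joint_pos"],o["eef_pos"],Ro.from_quat(o["eef_rot"]); print(q,P,o["finger_force"],o["contact_force"])
X=P+R.apply(FT); print("stand",(X-sO)@sR, "err deg",np.degrees((R.inv()*final(40)[1]).as_rotvec()))
print("proj",[(n,proj(n,[X])[0]) for n in("top","side")])
plan([(*final(40)[:2],4)])
a=cv2.imread("pics/side4.png")[130:330,250:450]; b=cv2.imread("pics/top4.png")[170:320,340:490]
b=cv2.resize(b,None,fx=2.6,fy=2.6,interpolation=2);a=cv2.resize(a,None,fx=2,fy=2,interpolation=2)
o=np.zeros((400,800,3),np.uint8);o[:a.shape[0],:a.shape[1]]=a;o[:b.shape[0],405:405+b.shape[1]]=b;cv2.imwrite("pics/z5.png",o)
E
```

```text
[-0.1309  0.3989  2.0544 -0.5325  0.0793  1.1795] [ 0.6712 -0.1     0.1337] 49.17223513126373 [ 0.596  -0.4624 -1.5591]
stand [0.0537 0.0017 0.0817] err deg [-0.1173 -0.0804  0.0792]
proj [('top', array([411.4253, 229.5088])), ('side', array([350.0086, 215.9641]))]
-> [ 0.6676 -0.1016  0.1269]
[-1.4, -1.0, 0.9, -0.03, -0.02, 0.02]
[-1.4, -1.1, 0.9, -0.03, -0.02, 0.02]
[-1.3, -1.0, 0.9, -0.03, -0.02, 0.02]
[-1.4, -1.1, 0.9, -0.03, -0.02, 0.02]
```

View pics/z5.png

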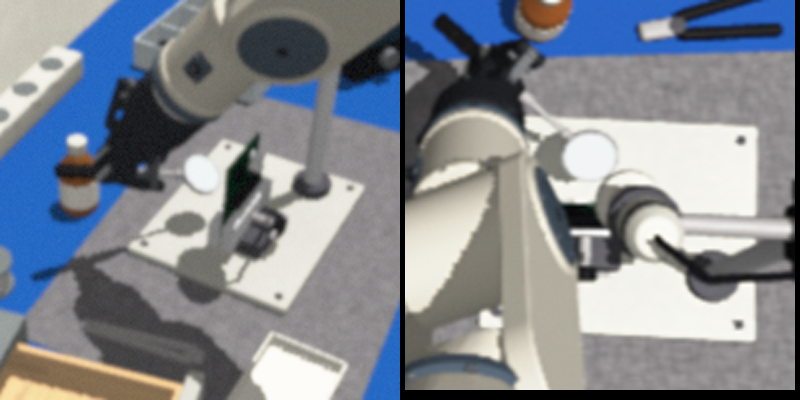

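The mirror head is at top (411.5,230) and side (350.5,217), again where predicted. The glass is behind the board with clear space around it, and the bottle at top (395,173) looks untouched.

```bash
cat > chk.py <<'E'
from h import *
o=arm.observe(); P,R=o["eef_pos"],Ro.from_quat(o["eef_rot"]); X=P+R.apply(FT)
M=R.as_matrix()@np.diag([-1,1,-1])
for b in(.003,.009,.015):
    l=(sO+sR@[-.017,0,.274]-X)@M; m=(sO+sR@[.002,b,.112]-X)@M
    hit=[(l[i]*m[2]+m[i]*l[2])/(l[2]+m[2])*1000 for i in(0,1)]
    print(b,"lens",l*1000,"mark",m*1000,"ideal mark xy",-l[:2]*m[2]/l[2]*1000)
print("face stand",(X-sO)@sR,"dq",abs(o["dq"]).max(),o["finger_force"],o["clock"],o["joint_pos"])
E
python3 - <<'E'
import chk
from h import *
for k in(0,4):
    t=cv2.imread(f"pics/top{k}.png"); hsv=cv2.cvtColor(t,cv2.COLOR_BGR2HSV); m=cv2.inRange(hsv,(3,120,60),(25,255,255))[155:195,375:410]; v,u=np.nonzero(m); print(k,len(u),u.mean()+375,v.mean()+155)
E
```

```text
0.003 lens [-21.8063  51.6849 197.0762] mark [ 17.9343 -17.0928  54.583 ] ideal mark xy [  6.0396 -14.3149]
0.009 lens [-21.8063  51.6849 197.0762] mark [ 13.3458 -20.9327  55.0304] ideal mark xy [  6.0891 -14.4322]
0.015 lens [-21.8063  51.6849 197.0762] mark [  8.7572 -24.7726  55.4777] ideal mark xy [  6.1386 -14.5495]
face stand [0.0537 0.0017 0.0817] dq 0.002436516441762931 49.17223513126373 13.8833 [-0.1309  0.3989  2.0544 -0.5325  0.0793  1.1795]
0 175 392.56 173.3257142857143
4 175 392.56 173.3257142857143
```

Request:
play_rows(rows=[[0, -1.3, -1, 0.9, 0, 0, 0], [0, -1.3, -1, 0.9, 0, 0, 0], [0, -1.3, -1, 0.9, 0, 0, 0], [0, -1.3, -1, 0.9, 0, 0, 0], [0, 0, 0, 0, 0, 0, 0], [0, 0, 0, 0, 0, 0, 0], [0, 0, 0, 0, 0, 0, 0], [0, 0, 0, 0, 0, 0, 0]])

```text
clock: 14.55
eef_pos: [0.6678, -0.1015, 0.1271]
eef_rot: [0.881, 0.361, 0.254, 0.17]
contact_force: [0.0, 0.1, -0.7]
opening: 0.0122
finger_force: 49.2
```

```bash
python3 chk.py
```

```text
0.003 lens [-27.0574  55.7045 200.6393] mark [ 12.6801 -13.0705  58.144 ] ideal mark xy [  7.8411 -16.1428]
0.009 lens [-27.0574  55.7045 200.6393] mark [  8.0919 -16.9108  58.5917] ideal mark xy [  7.9014 -16.2671]
0.015 lens [-27.0574  55.7045 200.6393] mark [  3.5037 -20.7511  59.0394] ideal mark xy [  7.9618 -16.3914]
face stand [ 0.0504 -0.      0.0751] dq 0.0021607732005509794 49.17451322078705 14.55 [-0.1348  0.4072  2.0639 -0.6454  0.0632  1.2897]
```

```bash
python3 -c "
from cell import arm
print(arm.close_job())"
```

```text
the job is handed in; nothing more can be done
None
```

I pulled the drawer open and lifted the mirror out by its handle. It is now held still at the aim spot (about 1 mm off by my measurements), tilted so the lens sees the pad in the middle of the glass. I handed the job in at about 14.6 s; the hand-in call gave no verdict.

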